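# Fit the stencil plate over the register studs

### The arm

A 6-joint arm with a two-finger parallel gripper is mounted at the origin on the work surface. World frame = base frame: x ahead of the robot, y to its left, z up, the work surface at z = 0. Lengths are in mm, angles in rad, forces in N, time in s.
With the tool pointing down it reaches from about 325 to 750 mm from the base axis. Payload 7.6 kg.
Tool frame: the origin (TCP) lies on the centre line of the jaws, within the pads' length; the fingertips stand 25 mm ahead of it and the grasp point (between the pads) lies 6 mm ahead of it; z points along the fingers, y is the line along which they close (so a half turn about z gives the same grasp; the last joint's range is limited). The gripper opens to 85 mm and grips with 20 to 120 N. Pads are 22 mm wide; open, the fingers measure 114 mm over their backs; the gripper's body (76 mm by 85 mm) begins 54 mm behind the grasp point. The pads swing forward as they close: fully open they stand 13 mm farther back than shut.
Start: joints at [1.194, 0.052, 1.401, -0, 1.689, -0.07], TCP at [158.538, 500.509, 256.323] pointing down, gripper open.
Joint ranges: [-2.9, 2.9], [-0.91, 2.17], [0.12, 2.37], [-1.06, 4.2], [0.26, 2.73], [-2.93, 2.93]. Speed limits (rad/s): [2.57, 2.57, 3.01, 3.14, 3.14, 3.14].

### API

Orientations are given as a unit quaternion [w, x, y, z].
In Python, from cell import arm gives the robot as it stands. Calls block until the motion is done:
- arm.move_ptp(position, orientation): joint-space move of the TCP to a pose.
- arm.movel(position, rot=None, rate=150, contact_N=None): straight line of the TCP; rot=None keeps the orientation; rate is the mean speed in mm/s. With contact_N (N) it stops when the force on the tool has changed by that much, and returns True; else False.
- arm.goto_joints(angles): joint-space move.
- arm.gripper_open() and arm.close(): open the fingers fully, or close them until they stop; the grip force is fixed at half the most.
- arm.pause(seconds).
- arm.inverse_kinematics(position, orientation): joint angles nearest the present ones, or None.
- arm.get_image(name): name is "scene" or "top" or "wrist"; returns the picture (420x560x3 uint8, red, green, blue); there is no depth.
- arm.get_calibration(name): a dict with "fovy" (degrees; the focal length in pixels is half the picture's height over the tangent of half this angle, whatever the lens; pixels are square), "cx", "cy" (the principal point, pixels), "k1" (the pictures are not rectified: a ray, as slopes to the right and down, at radius r is drawn at 1 + k1 r^2 times it, then the intrinsics apply), "world_from_camera" (4x4, takes a point from camera to world coordinates). Camera axes: x right, y up, looking along -z (the intrinsics and any distortion apply to the point x, -y, -z); pixel columns grow to the right and rows downward; lengths in mm; the calibration is good to about 2 mm. A picture is of the moment at which its call begins: read the wrist's pose just before it. get_calibration takes no time and is no camera call; for the wrist camera it gives the pose at the moment of the call.
A pose or a line that the arm cannot do raises arm.IKError and nothing moves.
- arm.finish_job(): hands the job in; it is judged then, once.
Trained networks look in the newest picture that a camera, given by its name, has taken for a name from the list of things; names that differ only in an ending like _2 or _b are one class to them, and where a whole thing is asked for, a point or a joint stands for the part that bears it (a point fixed in the world has none). Each returns a list of dicts, best first, with "p" (0 to 1); they miss things now and then, are a little off and sometimes report something else, mostly with a low value. They report only what shows in the picture. A call takes as long as a camera call.
- arm.search_frame(thing, camera): "position" ([column, row] in pixels, amid what is visible of it).
Readings, each from a call of its own:
- arm.current_clock(): time.
- arm.current_q(): joint angles.
- arm.current_qd(): joint speeds.
- arm.current_joint_efforts(): joint torques, N m.
- arm.current_tcp_pos(): TCP position.
- arm.current_orientation(): TCP orientation.
- arm.current_ft_force(): force on the tool from outside, world axes, zero at the start.
- arm.current_moment(): the same for the moment, N m.
- arm.current_gripper_width(): finger opening in mm.
- arm.current_grip_force(): force on a finger pad.
Only numpy, scipy, OpenCV 4.12 (cv2) and the standard library are available. Lean on these libraries where they do the work, as an engineer would, in place of code of your own. Each camera call takes 0.05 s, during which the arm holds its last target. There are 200 camera calls.

### The job

Lift the blue stencil plate, which has a wooden grip, off its cork rest and fit it on the register board, sliding it gently on the tops of the two brass studs as needed until you feel its two holes drop over them. Leave it down flat on the board, both studs through their holes, and let go; do not force or drop it, and do not disturb the paint pots and the brush jar.

Things in the scene. Friction and masses are not known exactly. Their poses are not given: they have to be found in the camera images.
- grip (a point): Centre of the upright wooden grip block in the middle of the blue stencil plate. The block is 22 mm wide (own x), 80 mm long (own y), 44 mm tall. The point lies half-way up it: 22 mm above the plate's top face, 27 mm above its underside. Axes as the plate's, z up.
- stencil: The loose plate, 130 (own x) by 190 (y) by 5 mm, 0.32 to 0.52 kg; origin at the centre of its underside. Two 12.5 mm round holes at y = +-75 mm, x = 0, mouths bevelled 1 mm, go over the studs; the four 26 mm windows at x = +-38, y = +-28 mm are only the pattern. Same when turned half round.
- rest: Fixed rest: two cork battens, each 22 by 190 by 16 mm high, 80 mm apart. The plate lies flat across them at the start. Origin at the centre of its underside, long side along own y.
- board: Fixed brown wooden register board, 190 (own x) by 270 (own y) by 20 mm high, with paper on its middle; origin at the centre of its underside, z up. It carries the studs. The plate goes on with its long side along the board's long side, either way round. More than 40 N between plate and board or studs damages them.
- stud_zone (a point): Fixed point on the board's axis at stud-top height (32 mm over the table), axes as the board's. Two rigid brass studs, 10 mm across, top edge bevelled 1 mm, rise 12 mm from the board at own y = +-75 mm. Both are clamped at one own x between -16 and +16 mm, different each time and NOT measured (this point does not move with them).
- red_paint: Closed pot of red paint, 48 mm across, 60 mm tall, a bystander; origin at the centre of its underside.
- yellow_paint: Closed pot of yellow paint, 48 mm across, 60 mm tall, a bystander; origin at the centre of its underside.
- brush_jar: Glass jar, 72 mm across and 110 mm tall, with brushes standing in it up to 225 mm and leaning out up to 50 mm from its axis, a bystander; origin at the centre of its underside.

How it is judged (in metres and radians):
On the way:
1. the stencil plate is lifted clear of its rest, at least 15 mm (height (world z) of grip above 0.058 m), for 0.1 s.
At the end, for the whole second after the job is handed in: The stencil plate lies at rest and released, flat (within 0.03 rad) on the board (underside within 2 mm of its top face), both studs through their holes: centred on the board within 6 mm along its long side and 22 mm along the studs' slots, and square to it (within 0.05 rad, either way round) (z of grip in the frame of board between 0.044 and 0.049 m and angle between grip's own z axis and vertical below 0.03 rad and angle between the y axis of grip and the y axis of board, either way round below 0.05 rad and x of grip in the frame of board between -0.022 and 0.022 m and y of grip in the frame of board between -0.006 and 0.006 m and linear speed of stencil below 0.02 m/s and not (contact force between the fingers and stencil above 0.05 N)); the robot touches nothing.
It fails at once if the plate is pressed, knocked or dropped on the board or studs with more than 40 N (contact force between stencil and board above 40 N).
It fails at once if the plate is let go in the air, more than about 5 mm above the stud tops (height (world z) of grip above 0.064 m and contact force between the fingers and stencil below 0.05 N).
It fails at once if the red paint pot is shifted by more than 15 mm or tipped (distance of red_paint from where it was at the start of the episode above 0.015 m or angle between red_paint's own z axis and vertical above 0.2 rad).
It fails at once if the yellow paint pot is shifted by more than 15 mm or tipped (distance of yellow_paint from where it was at the start of the episode above 0.015 m or angle between yellow_paint's own z axis and vertical above 0.2 rad).
It fails at once if the brush jar is shifted by more than 15 mm or tipped (distance of brush_jar from where it was at the start of the episode above 0.015 m or angle between brush_jar's own z axis and vertical above 0.2 rad).
It also fails if it takes over 59 s, if anything falls off the work surface, if the arm or the gripper's body presses on something with over 40 N, if the wrist force passes 120 N, or if a joint passes its speed limit or range.

## Working session

There is one attempt and no reset: what is moved stays moved. The work goes in short steps, each a Python script; the robot and the scene stay as the last script left them, time stands still between calls to the robot, and variables do not carry over. Pictures are saved under pics/ and viewed, at most 10 in all, crops included, and the job is handed in when it is done.

```bash
ls; mkdir -p pics
python3 - <<'E'
from cell import arm
import cv2,numpy as np
ims=[]
for n in("scene","top","wrist"):
    im=arm.get_image(n); cv2.imwrite(f"pics/{n}0.png",im[...,::-1])
    c=arm.get_calibration(n); print(n,c["fovy"],c["cx"],c["cy"],c["k1"],np.round(c["world_from_camera"],3).tolist())
    for t in("grip","stencil","rest","board","red_paint","yellow_paint","brush_jar"):
        print(t,[(np.round(d["position"],1).tolist(),round(d["p"],2)) for d in arm.search_frame(t,n)[:2]])
print(arm.current_clock(),arm.current_orientation())
E
```

```text
pics
scene 55.38460246552058 274.29373454886434 204.89731371327093 -0.06501678629794498 [[0.041, -0.841, 0.539, 973.609], [0.999, 0.042, -0.011, -22.129], [-0.014, 0.539, 0.842, 614.866], [0.0, 0.0, 0.0, 1.0]]
grip [([177.2, 184.3], 0.87), ([379.2, 165.8], 0.65)]
stencil [([177.0, 184.6], 0.63)]
rest [([184.7, 200.9], 0.55), ([365.9, 285.9], 0.48)]
board [([379.9, 167.0], 0.89), ([195.2, 302.6], 0.25)]
red_paint [([195.0, 305.1], 0.8)]
yellow_paint [([277.6, 294.3], 0.8)]
brush_jar [([365.7, 284.8], 0.69)]
top 45.65641368217054 286.5975030440032 206.4225397600155 0.059567215430915324 [[-0.016, 0.989, -0.146, 511.176], [-1.0, -0.018, -0.012, -4.727], [-0.015, 0.146, 0.989, 985.32], [0.0, 0.0, 0.0, 1.0]]
grip [([394.2, 266.3], 0.7)]
stencil [([392.0, 268.3], 0.72)]
rest [([400.5, 284.8], 0.74), ([390.8, 262.6], 0.42)]
board [([189.6, 290.4], 0.8), ([229.0, 138.8], 0.54)]
red_paint [([358.7, 148.6], 0.8)]
yellow_paint [([297.1, 149.2], 0.71)]
brush_jar [([229.8, 140.1], 0.64)]
wrist 63.46766154041368 273.5761598403589 208.82043019700268 -0.020993770612288635 [[0.302, -0.913, -0.273, 88.867], [0.953, 0.29, 0.086, 523.333], [0.001, -0.287, 0.958, 373.826], [0.0, 0.0, 0.0, 1.0]]
grip []
stencil []
rest []
board [([80.6, 412.2], 0.71)]
red_paint []
yellow_paint []
brush_jar []
1.2 [-4.94835585e-07  1.52782441e-01  9.88259847e-01  3.34254955e-05]
```

View pics/top0.png

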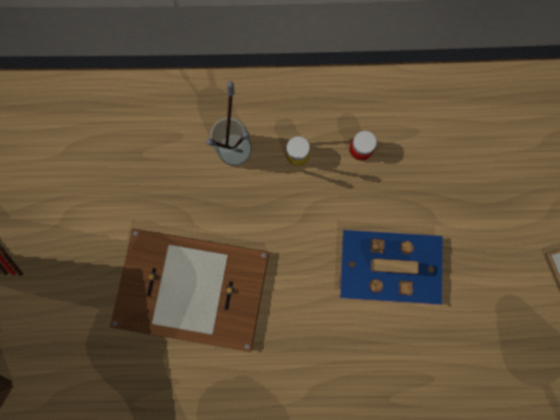

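View pics/scene0.png

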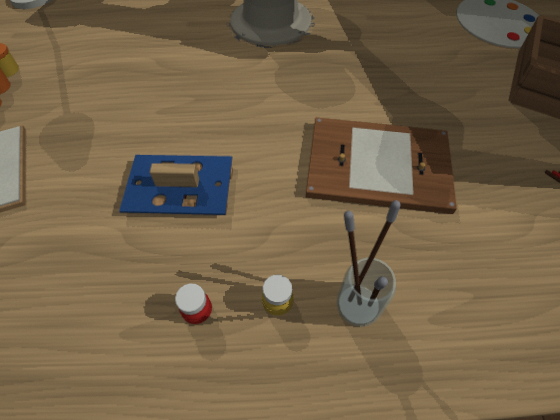

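The top picture shows the blue plate at about (392,267), with its grip along the columns. The board is at about (190,290), with studs near (152,277) and (229,291). The scene picture shows the same, with studs near (342,156) and (422,165). The pots and jar are well beyond both, at about row 145 in the top view.

```bash
cat > h.py <<'E'
from cell import arm
import cv2,numpy as np
from scipy.spatial.transform import Rotation as R
def ray(c,p):
    """pixel(s) -> camera centre and world directions"""
    f=210/np.tan(np.radians(c["fovy"])/2); p=np.atleast_2d(np.array(p,float))
    K=np.array([[f,0,c["cx"]],[0,f,c["cy"]],[0,0,1]])
    u=cv2.undistortPoints(p[:,None],K,np.array([c["k1"],0,0,0.]))[:,0]
    T=np.array(c["world_from_camera"]); d=np.c_[u[:,0],-u[:,1],-np.ones(len(u))]@T[:3,:3].T
    return T[:3,3],d/np.linalg.norm(d,axis=1)[:,None]
def atz(c,p,z):
    o,d=ray(c,p); return o+d*((z-o[2])/d[:,2])[:,None]
def tri(views):
    """views: list of (calib,pixels) -> points, miss distance"""
    rs=[ray(c,p) for c,p in views]; out=[]
    for i in range(len(rs[0][1])):
        P=[np.eye(3)-np.outer(d[i],d[i]) for o,d in rs]
        x=np.linalg.solve(sum(P),sum(p@o for p,(o,d) in zip(P,rs)))
        out.append(np.r_[x,max(np.linalg.norm(p@(x-o)) for p,(o,d) in zip(P,rs))])
    return np.array(out)
def blue(im):
    h=cv2.cvtColor(im,cv2.COLOR_RGB2HSV); m=cv2.inRange(h,(105,120,40),(125,255,255))
    m=cv2.morphologyEx(m,cv2.MORPH_OPEN,np.ones((3,3)))
    k=max(cv2.findContours(m,0,2)[0],key=cv2.contourArea); q=cv2.convexHull(k)
    for e in np.linspace(.005,.15,60):
        a=cv2.approxPolyDP(q,e*cv2.arcLength(q,True),True)
        if len(a)<=4: break
    return a[:,0].astype(float)
def snap(n,f=None):
    c=arm.get_calibration(n); im=arm.get_image(n)
    if f: cv2.imwrite("pics/"+f,im[...,::-1])
    return c,im
def down(yaw):
    """tool down, its y (closing) axis at angle yaw+90deg.. x axis at yaw in world"""
    x=np.array([np.cos(yaw),np.sin(yaw),0]);z=np.array([0,0,-1.]);y=np.cross(z,x)
    q=R.from_matrix(np.c_[x,y,z]).as_quat(); return q[[3,0,1,2]]
E
python3 - <<'E'
from h import *
np.set_printoptions(precision=1,suppress=True)
ct,cs=arm.get_calibration("top"),arm.get_calibration("scene")
def b(n,c):
    p=blue(cv2.imread(f"pics/{n}0.png")[...,::-1].copy()); w=atz(c,p,20)
    i=np.argsort(np.arctan2(*(w-w.mean(0))[:,1::-1].T)); return p[i],w[i]
pt,wt=b("top",ct);ps,ws=b("scene",cs)
print("plate",pt.tolist(),ps.tolist());print(wt);print(ws);print(tri([(ct,pt),(cs,ps)]))
st=[[152,276],[229,290]];ss=[[422,164],[342,155]]
print("studs",tri([(ct,st),(cs,ss)]),atz(ct,st,32),atz(cs,ss,32))
bt=[(134,231),(267,252),(251,349),(112,326)];bs=[(454,209),(308,198),(315,120),(450,135)]
print("board",tri([(ct,bt),(cs,bs)]),atz(ct,bt,20))
print("grip",tri([(ct,[[394.2,266.3]]),(cs,[[177.2,184.3]])]))
cw=np.array(arm.get_calibration("wrist")["world_from_camera"]); q=arm.current_orientation();M=R.from_quat(q[[1,2,3,0]]).as_matrix()
print("cam in tool",M.T@(cw[:3,3]-arm.current_tcp_pos()),"look",M.T@-cw[:3,2], "tool x",M[:,0])
E
```

```text
plate [[440.0, 302.0], [441.0, 237.0], [344.0, 231.0], [341.0, 296.0]] [[135.0, 156.0], [120.0, 211.0], [224.0, 214.0], [230.0, 157.0]]
[[ 466.9 -278.4   20. ]
 [ 589.  -288.1   20. ]
 [ 603.5 -103.2   20. ]
 [ 479.9  -93.4   20. ]]
[[ 466.4 -280.9   20. ]
 [ 592.  -289.1   20. ]
 [ 607.2 -103.2   20. ]
 [ 479.5  -95.2   20. ]]
[[ 467.1 -279.3   20.8    1.2]
 [ 589.5 -290.    16.2    0.7]
 [ 604.  -103.8   14.8    0.1]
 [ 480.   -94.2   20.6    0.9]]
studs [[523.4 263.5  31.3   0.2]
 [494.5 117.7  30.8   0.5]] [[523.4 263.5  32. ]
 [494.6 118.   32. ]] [[523.9 263.   32. ]
 [495.5 116.9  32. ]]
board [[611.6 306.8  10.8   0.1]
 [566.6  48.   -2.    0.4]
 [384.5  78.3  13.7   0.2]
 [432.2 347.7   7.    4.1]] [[610.6 303.9  20. ]
 [565.3  46.4  20. ]
 [385.3  77.9  20. ]
 [432.2 338.9  20. ]]
grip [[ 534.3 -195.4   13.8    2.2]]
cam in tool [  73.3    0.7 -117.5] look [-0.3  0.   1. ] tool x [-1.   0.3  0. ]
```

Run:
```python
from h import *
np.set_printoptions(precision=3,suppress=True)
yb=np.arctan2(.98,.194); yp=np.arctan2(.997,.072)
for n,p,y in(("board",[509,190,250],yb),("plate",[535,-191,250],yp)):
    for s in(0,np.pi): print(n,s,arm.inverse_kinematics(p,down(y+s)))
y=yp if 0 else yb
# choose the half-turn with the smaller last joint at both places
f=lambda s:max(abs(arm.inverse_kinematics(p,down(a+s))[5]) if arm.inverse_kinematics(p,down(a+s)) is not None else 9 for p,a in(([509,190,250],yb),([535,-191,250],yp)))
s=min((0,-np.pi),key=f); print("s",s)
ux=lambda a:np.array([np.cos(a+s),np.sin(a+s),0])
for n,p,a in(("board",np.array([505,190,260.]),yb),("plate",np.array([535,-191,230.]),yp)):
    for i,o in enumerate((10,60)):
        arm.move_ptp(p+o*ux(a),down(a+s)); arm.pause(.2)
        c,im=snap("wrist",f"{n}_w{i}.png"); np.savez(f"{n}_w{i}.npz",**c)
a=[cv2.imread(f"pics/{n}_w{i}.png") for n in("board","plate") for i in(0,1)]
cv2.imwrite("pics/w_b.png",np.hstack([cv2.resize(x,(400,300)) for x in a[:2]]));cv2.imwrite("pics/w_p.png",np.hstack([cv2.resize(x,(400,300)) for x in a[2:]]))
print(arm.current_clock())
```

```text
board 0 [ 0.289  0.106  1.357 -0.     1.679  0.485]
board 3.141592653589793 [ 0.289  0.106  1.357 -0.     1.679 -2.657]
plate 0 [-0.408  0.176  1.28  -0.     1.686 -0.336]
plate 3.141592653589793 [-0.408  0.176  1.28  -0.     1.686  2.806]
s 0
6.1083
```

View pics/board_w0.png

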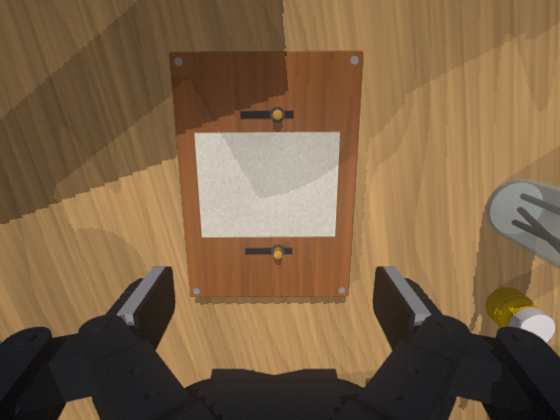

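View pics/w_p.png

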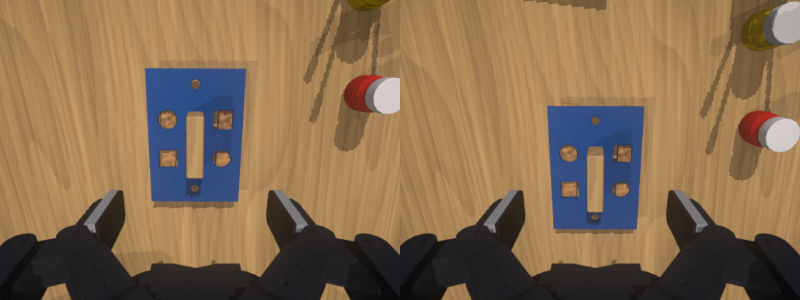

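The wrist views show the board's studs near (277,115) and (277,254), and the board's corners at (171,52), (362,52), (350,296) and (190,297). The plate's holes are near (273,117) and (272,263), in full-size pixels, with the grip between them. I'll localise these at sub-pixel level in both views.

Run:
```python
from h import *
np.set_printoptions(precision=1,suppress=True)
C={k:dict(np.load(k+".npz")) for k in("board_w0","board_w1","plate_w0","plate_w1")}
I={k:cv2.imread(f"pics/{k}.png") for k in C}
def proj(c,X):
    T=np.linalg.inv(c["world_from_camera"]);p=X@T[:3,:3].T+T[:3,3];f=210/np.tan(np.radians(c["fovy"])/2)
    u=np.c_[p[:,0],-p[:,1]]/-p[:,2:];u=u*(1+c["k1"]*(u**2).sum(1))[:,None]
    return u*f+[c["cx"],c["cy"]]
tiles=[]
c=C["board_w0"]; S=atz(c,[[277,114],[277,254]],32); print("studs w0 z32",S)
H=atz(C["plate_w0"],[[273,117],[272,263]],21); print("holes",H)
for k,X in(("board_w0",S),("board_w1",S),("plate_w0",H),("plate_w1",H)):
    for p in proj(C[k],X):
        x,y=np.round(p).astype(int); t=I[k][max(0,y-14):y+15,x-14:x+15]; print(k,x-14,max(0,y-14),t.shape)
        tiles.append(cv2.resize(cv2.copyMakeBorder(t,0,29-t.shape[0],0,29-t.shape[1],0),(200,200),interpolation=0))
cv2.imwrite("pics/tiles.png",np.vstack([np.hstack(tiles[:4]),np.hstack(tiles[4:])]))
# plate outline from both wrist views
P={}
for k in("plate_w0","plate_w1"):
    p=blue(I[k][...,::-1].copy()); w=atz(C[k],p,21); i=np.argsort(np.arctan2(*(w-w.mean(0))[:,1::-1].T)); P[k]=p[i]
    print(k,p[i].tolist(),w[i],w.mean(0))
print(tri([(C[k],P[k]) for k in P]))
bc=atz(C["board_w0"],[(171,52),(362,52),(350,296),(190,297)],20); print("board",bc,bc.mean(0))
```

```text
studs w0 z32 [[522.8 266.4  32. ]
 [494.5 119.9  32. ]]
holes [[ 540.1 -115.    21. ]
 [ 528.4 -263.2   21. ]]
board_w0 263 100 (29, 29, 3)
board_w0 263 240 (29, 29, 3)
board_w1 262 149 (29, 29, 3)
board_w1 263 279 (29, 29, 3)
plate_w0 259 103 (29, 29, 3)
plate_w0 258 249 (29, 29, 3)
plate_w1 259 155 (29, 29, 3)
plate_w1 259 289 (29, 29, 3)
plate_w0 [[213.0, 280.0], [331.0, 281.0], [343.0, 97.0], [204.0, 96.0]] [[ 463.9 -278.6   21. ]
 [ 590.  -288.9   21. ]
 [ 605.4 -101.7   21. ]
 [ 478.4  -91.8   21. ]] [ 534.4 -190.3   21. ]
plate_w1 [[216.0, 319.0], [330.0, 319.0], [340.0, 150.0], [207.0, 149.0]] [[ 464.1 -278.4   21. ]
 [ 590.8 -287.8   21. ]
 [ 605.  -101.6   21. ]
 [ 478.5  -91.4   21. ]] [ 534.6 -189.8   21. ]
[[ 463.7 -279.3   19.8    0.1]
 [ 591.6 -293.5   12.8    0.3]
 [ 605.3 -101.7   20.6    0.2]
 [ 477.8  -91.7   18.1    0. ]]
board [[433.1 343.4  20. ]
 [615.1 307.6  20. ]
 [568.6  44.2  20. ]
 [381.1  79.8  20. ]] [499.5 193.8  20. ]
```

View pics/tiles.png

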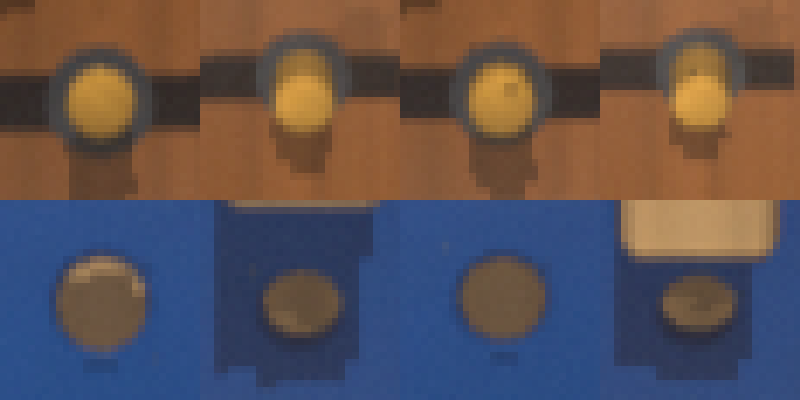

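The tiles show the stud tops at (277,114) and (277.4,254.4) in view 0, and (276.3,163) and (277,293.3) in view 1. The holes are at (273.1,117.3) and (272.4,263.7), then (273.3,168.8) and (272.8,303.7).

Run:
```python
from h import *
np.set_printoptions(precision=2,suppress=True)
L=lambda k:dict(np.load(k+".npz"))
S=[(L("board_w0"),[[277,114],[277.4,254.4]]),(L("board_w1"),[[276.3,163],[277,293.3]])]
H=[(L("plate_w0"),[[273.1,117.3],[272.4,263.7]]),(L("plate_w1"),[[273.3,168.8],[272.8,303.7]])]
for n,V,z in(("stud",S,32),("hole",H,21)):
    print(n,tri(V)); w=np.array([atz(c,p,z) for c,p in V]); print(w); m=w.mean(0); d=m[0]-m[1]
    print("mid",m.mean(0),"len",np.linalg.norm(d),"yaw",np.arctan2(d[1],d[0]))
```

```text
stud [[522.93 266.38  29.36   0.07]
 [494.83 119.28  31.84   0.04]]
[[[522.85 266.44  32.  ]
  [494.8  119.36  32.  ]]

 [[523.05 266.77  32.  ]
  [494.89 119.36  32.  ]]]
mid [508.9  192.98  32.  ] len 149.90377511690156 yaw 1.3822061723553003
hole [[ 540.14 -115.27   19.85    0.01]
 [ 528.59 -265.3    18.35    0.06]]
[[[ 540.15 -115.24   21.  ]
  [ 528.75 -264.03   21.  ]]

 [[ 540.14 -115.07   21.  ]
  [ 528.66 -263.63   21.  ]]]
mid [ 534.43 -189.49   21.  ] len 149.1172466453077 yaw 1.493979028108767
```

Run:
```python
from h import *
np.set_printoptions(precision=2,suppress=True)
C=np.array([534.4,-189.7]); q=down(1.494)
arm.move_ptp([*C,130],q); print("hit",arm.movel([*C,53],rate=60,contact_N=8),arm.current_tcp_pos())
arm.close(); print("w",arm.current_gripper_width(),arm.current_grip_force(),arm.current_tcp_pos())
arm.movel([*C,115],rate=60); arm.pause(.3); print("w",arm.current_gripper_width(),arm.current_grip_force(),arm.current_ft_force(),arm.current_moment())
arm.move_ptp([508.9,193,115],down(1.3822)); arm.pause(.3)
print(arm.current_tcp_pos(),arm.current_ft_force(),arm.current_moment(),arm.current_clock())
a=[snap(n)[1] for n in("wrist","scene")]
cv2.imwrite("pics/hover.png",np.hstack([cv2.resize(x,(400,300)) for x in a])[...,::-1])
```

```text
hit False [ 534.65 -189.84   53.5 ]
w 21.488146905422994 59.7329843044281 [ 534.59 -189.76   53.18]
w 21.551846757616502 59.1659152507782 [ 0.68  0.12 -3.7 ] [ 0.03 -0.04  0.01]
[509.12 192.44 114.99] [ 0.13  0.01 -3.34] [0.03 0.04 0.  ] 11.8833
```

View pics/hover.png

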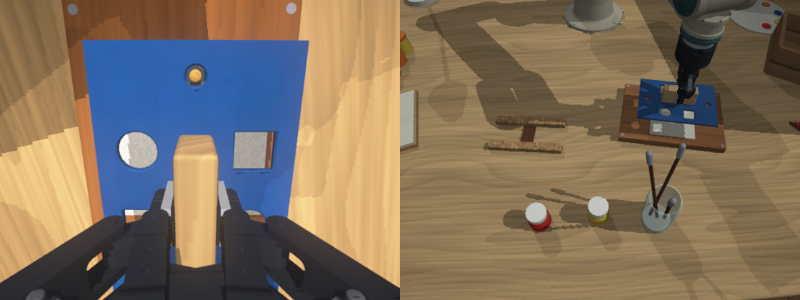

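The wrist view shows the far stud through its hole at about (196,75), and the plate is held squarely by the grip. Next I'll descend gently until contact.

Run:
```python
from h import *
np.set_printoptions(precision=2,suppress=True)
arm.movel([508.9,193,80],rate=60); arm.pause(.3); f0=arm.current_ft_force();m0=arm.current_moment()
hit=arm.movel([508.9,193,56.5],rate=12,contact_N=3)
print(hit,arm.current_tcp_pos(),arm.current_ft_force()-f0,arm.current_moment()-m0,arm.current_clock(),arm.current_gripper_width())
c,im=snap("wrist","contact.png")
cv2.imwrite("pics/contact_c.png",cv2.resize(im[60:200,200:360],(640,560))[...,::-1])
```

```text
True [508.91 193.02  57.17] [ 0.01 -0.35  9.19] [ 0.01 -0.05  0.02] 14.7667 21.59538452844354
```

View pics/contact_c.png

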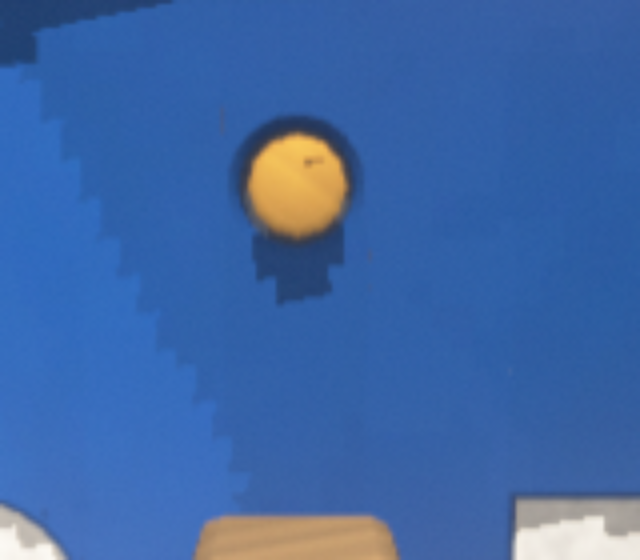

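The stud stands up through its hole at about (298,185) in the crop. The TCP stopped at z = 57.2, which is the seated height, with almost no moment. I'll let go, back off straight up and check both studs.

Run:
```python
from h import *
np.set_printoptions(precision=2,suppress=True)
arm.gripper_open(); arm.pause(.2); print(arm.current_gripper_width())
u=np.array([np.cos(1.3822),np.sin(1.3822),0])
arm.movel([508.9,193,150],rate=80); arm.movel(np.array([508.9,193,230])+20*u,rate=120); arm.pause(.3)
c,im=snap("wrist","final.png"); p=blue(im); w=atz(c,p,25); print(w,w.mean(0)); print(arm.current_ft_force(),arm.current_clock())
```

```text
85.41390496165891
[[589.08 272.24  25.  ]
 [553.4   88.18  25.  ]
 [428.4  111.87  25.  ]
 [463.84 296.2   25.  ]] [508.68 192.12  25.  ]
[ 0.55  1.02 -0.4 ] 18.175
```

View pics/final.png

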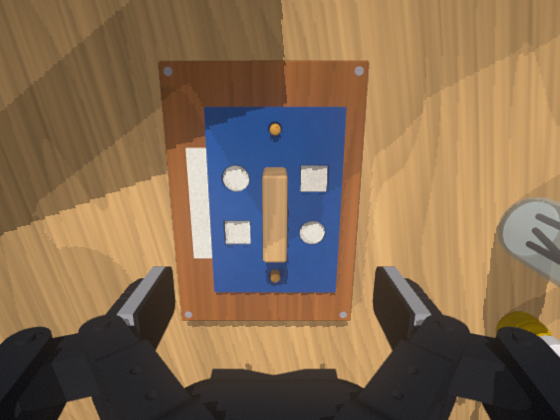

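The plate lies flat and square on the board. Both studs show through their holes, at (275,129) and (275,277), and the fingers are clear.

```bash
python3 -c "
from cell import arm
print(arm.finish_job(),arm.current_clock())"
```

```text
the job is handed in; nothing more can be done
the job is handed in; nothing more can be done
```

The stencil plate is seated flat on the register board, released, with both studs through their holes; it dropped straight on without sliding, and I handed the job in at about 18 s, though the hand-in returned no verdict.

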